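Press the new top piece onto the heel

ROBOT

A 6-joint arm with a two-finger parallel gripper is mounted at the origin on the work surface. World frame = base frame: x ahead of the robot, y to its left, z up, the work surface at z = 0. Lengths are in m, angles in rad, forces in N, time in s.
With the tool pointing down it reaches from about 0.25 to 0.725 m from the base axis. Payload 4 kg.
Tool frame: the origin (TCP) lies midway between the tips of the shut fingers; the grasp point (between the pads) lies 19 mm behind it; z points along the fingers, y is the line along which they close (so a half turn about z gives the same grasp; the last joint's range is limited). The gripper opens to 85 mm and grips with 20 to 120 N. Pads are 22 mm wide; open, the fingers measure 114 mm over their backs; the gripper's body (76 mm by 85 mm) begins 54 mm behind the grasp point. The pads swing forward as they close: fully open they stand 13 mm farther back than shut.
Start: joints at [-1.258, 0.241, 0.005, 1.335, 0, 1.571], TCP at [0.154, -0.476, 0.231] pointing down, gripper open.
Joint ranges: [-2.72, 2.72], [-1.05, 1.87], [-1.09, 1.28], [-1.99, 2.15], [-1.42, 1.44], [-3.14, 3.14]. Speed limits (rad/s): [2.79, 2.79, 3.14, 3.14, 3.14, 3.14].

INTERFACE

Orientations are given as a unit quaternion [x, y, z, w].
In Python, from workcell import get_obs, camera, job_done, silhouettes gives the robot as it stands. The module is installed in compiled form; this text tells all that it offers.
- The arm moves only by the tool drive_tool, never from a script. Its argument "increments" is a list of rows, each a list of 3 entries, a list of its own where there are three numbers: the shift along the world's x, y, z in mm, then the turn, a rotation vector about the world's x, y, z in degrees, then the opening, from 0 (shut) to 1 (fully open). A call has 1 to 8 rows; each row shifts and turns the commanded pose from where the row before left it; what a row does not reach is not made up. A row lasts 1/12 s, in which the tool goes at most 41.7 mm and 7.16 degrees, less where a joint would pass 70% of its speed; a pose out of reach is approached as far as the arm can. A call is refused whole if a number of a shift passes 41.7 or a number of a turn 7.16, either way. A call with a gripper value outside its range is refused whole. The fingers move at their own pace and stop on an object; the grip force is fixed at half the most. Time passes only in rows, so rows that do not move let the fingers close. It gives the time, the measured TCP pose, the force, the opening and the grip force at its end, in the units of the state.
- get_obs(): the state, without advancing time (a new reading comes with each control period).
- camera(name): name is "scene" or "top" or "wrist"; returns a dict with "image" (480x640x3 uint8, red, green, blue), "K" (3x3 intrinsics, pixels), "view" (4x4, takes a point from world to camera coordinates). Camera axes: x right, y down, z forward; pixel columns grow to the right and rows downward; lengths in m; the calibration is good to about 2 mm. The wrist camera is an equidistant fisheye: a pixel r from the principal point sees the ray r / f radians off the axis. A picture is of the moment at which its call begins. There is no depth.
- job_done(): hands the job in; it is judged then, once.
Trained networks look in a picture, given as the dict that the camera call returned (one of the last four; its "shot" number tells which), for a name from the list of things; names that differ only in an ending like _2 or _b are one class to them, and where a whole thing is asked for, a point or a joint stands for the part that bears it (a point fixed in the world has none). Each returns a list of dicts, best first, with "conf" (0 to 1); they miss things now and then, are a little off and sometimes report something else, mostly with a low value. They report only what shows in the picture. A call takes as long as a camera call.
- silhouettes(query, picture): "region" (480x640 bool, what is visible of it) and "bbox" ([left, top, right, bottom] in pixels, round what is visible of it).
The state is a dict: "clock": time; "joint_pos": joint angles; "joint_vel": joint speeds; "tau": joint torques, N m; "eef_pos": TCP position; "tool_rot": TCP orientation; "ft_force": force on the tool from outside, world axes, zero at the start; "ft_torque": the same for the moment, N m; "grip_width": finger opening in m; "grasp_force": force on a finger pad.
Only numpy, scipy, OpenCV 4.12 (cv2) and the standard library are available. Lean on these libraries where they do the work, as an engineer would, in place of code of your own. Each camera call takes 0.05 s, during which the arm holds its last target. There are 200 camera calls.

TASK

The heel block stands in the bench press with its freshly cemented rubber top piece on it. Flip the press's safety catch all the way back first, then take the lever by its rubber grip and bring it down steadily, without slamming, as far as it goes, so that the platen squeezes the top piece onto the heel; keep holding it down like that, the job finishes while you hold. Leave the heel, its top piece and everything else on the bench where they are.

Things in the scene. Friction and masses are not known exactly. Their poses are not given: they have to be found in the camera images.
- press: dark green bench-top arbor press bolted down, base 240 x 120 mm. Origin: centre of the base's underside; z up, -x its front (facing the robot at yaw 0), lever on its -y side, catch on its +y side. Its head, 60 mm wide, spans x -72 to 120, z 150 to 235 mm. The steel ram, 28 mm square, stands at x = -30 mm, y = 0, top at z = 317 mm at the start; it sinks 20 mm per rad of lever
- lever (a joint): press lever, rad: 0 = up as at the start (rising forward, 50 degrees above level), grows as it is pulled forward and down, end stop 1.10 (13 degrees below level). Locked (0 to 0.06) while the catch is on. Springs back up if let go: at the grip about 4 N at the start, 8 N low down, and more from about 0.8 on, where the platen meets the work and squeezes its buffer: some 15 N at the stop
- lever_pivot (a point): point on the lever's axle in the plane in which the lever swings: in the press frame x = 5, y = -50, z = 190 mm; the axle lies along the press's y
- grip: black rubber grip of the lever, a round sleeve 26 mm across and 92 mm long on the 12 mm steel rod, on which it can turn; origin: on the lever's centre line, 170 mm from lever_pivot (at the start 109 mm in front of the pivot and 130 mm above it); z along the lever, outward; the sleeve reaches 40 mm inward and 52 mm outward of the origin
- catch (a joint): safety catch, a steel pawl with a ball handle on the left (+y) side of the head, rad: 0 = on as at the start (handle leaning forward, nose blocking a dog on the axle's disc), grows as the handle is flipped back, towards the press's +x, end stop 1.70. It moves freely (about 0.5 N at the ball); beyond about 0.9 it falls back by its own weight and stays. Push the ball towards +x until it tips over
- catch_knob (a point): centre of the black ball, 18 mm across, on the catch's short steel handle, 8 mm thick, outboard of the catch's arm: at the start x = 35, y = 70, z = 279 mm in the press frame. The handle turns on the catch's hinge pin, along the press's y at x = 60, z = 221 mm, 63 mm from the ball; hub and arm reach out to y = 78 and 46 mm. Nothing else of the press stands at the ball's y
- platen: round pressing plate at the foot of the ram, 68 mm across, rubber-faced; origin: centre of its lower face, 16 mm above the top piece at the start; it can yield up to 15 mm upward against its buffer
- heel: brown stacked heel block, D-shaped, 62 mm (x) x 60 mm (y) x 35 mm high, lying loose on the press's round pad (pad top 50 mm above the bench) under the platen; origin: centre of the underside
- top_piece: black rubber top piece, the same outline, 8 mm thick, lying loose on the heel; origin: centre of its underside
- hammer: bystander: hammer, 240 mm, lying beside the press
- awl: bystander: awl with a wooden handle, 150 mm, lying in front of the press
- brush: bystander: brush, 200 mm, lying on the lever's side
- spool: bystander: thread spool, 32 mm across, 46 mm high, standing near the press's front left
- cement: bystander: tin can, 76 mm across, 85 mm high, standing left of the press
- tacks: bystander: open metal tray of tacks, 90 x 70 x 28 mm
- shoe: bystander: brown shoe, about 265 mm long and 102 mm high, standing left of the press

How it is judged:
By the outcome, as a careful person would: the job done as asked, in the order asked, and still so for the second after the job is handed in, while the arm keeps its last pose, push and grip.
It also fails if it takes over 48 s, if anything falls off the work surface, if the arm or the gripper's body presses on something with over 40 N, if the wrist force passes 120 N, or if a joint passes its speed limit or range.

## Working session

There is one attempt and no reset: what is moved stays moved. The work goes in short steps, Python scripts to look and compute and a tool call to move; the robot and the scene stay as the last step left them, time stands still between calls to the robot, and variables do not carry over. Pictures are saved under pics/ and viewed, at most 10 in all, crops included, and the job is handed in when it is done.

Besides the shell and the picture viewer there is one more tool, called after ">>>" as name([rows], argument=value, ...), one row to a line, values as JSON. drive_tool: Moves the arm, as the interface text tells. Its arguments: {"type":"object","properties":{"increments":{"type":"array"}},"required":["increments"]}

```bash
mkdir -p pics
cat > h.py <<'E'
import numpy as np, cv2
from workcell import *
from scipy.spatial.transform import Rotation as R
from scipy.optimize import least_squares
def proj(c,P):
    P=np.atleast_2d(P); V=c["view"]; q=P@V[:3,:3].T+V[:3,3]; u=q@c["K"].T
    return u[:,:2]/u[:,2:]
def save(c,n): cv2.imwrite("pics/"+n+".png",cv2.cvtColor(c["image"],cv2.COLOR_RGB2BGR))
E
python3 - <<'E'
from h import *
import pickle
o=get_obs();print({k:np.round(v,3) for k,v in o.items()})
D={}
for n in ["scene","top"]:
    c=camera(n);save(c,n);print(n,np.round(c["K"],1).tolist(),np.round(c["view"],3).tolist())
    D[n]=dict(K=c["K"],view=c["view"])
    for q in ["press","grip","catch_knob","catch","platen","heel","top_piece","lever","spool","cement","shoe","awl","brush","tacks","hammer"]:
        r=silhouettes(q,c)
        for s in r[:2]:
            ys,xs=np.nonzero(s["region"]); print(q,round(s["conf"],2),np.round(s["bbox"]).tolist(),xs.mean().round(1),ys.mean().round(1),len(xs))
        if r: D[n][q]=r[0]
pickle.dump(D,open("d.pkl","wb"))
a=cv2.imread("pics/scene.png")
E
```

```text
{'clock': np.float64(0.0), 'joint_pos': array([-1.258,  0.241,  0.004,  1.335, -0.   ,  1.571]), 'joint_vel': array([-0.001,  0.001,  0.   ,  0.   ,  0.   ,  0.001]), 'tau': array([ 0.0000e+00, -3.7232e+01,  2.5241e+01,  1.7000e-02, -0.0000e+00,
        0.0000e+00]), 'eef_pos': array([ 0.154, -0.475,  0.23 ]), 'tool_rot': array([ 0.988,  0.156, -0.   , -0.001]), 'ft_force': array([-0.809,  0.234,  0.197]), 'ft_torque': array([-0.007,  0.002, -0.043]), 'grasp_force': np.float64(0.0), 'grip_width': np.float64(0.085)}
scene [[493.5, 0.0, 314.2], [0.0, 493.5, 238.3], [0.0, 0.0, 1.0]] [[-0.658, 0.753, -0.016, 0.359], [0.439, 0.367, -0.821, -0.086], [-0.612, -0.547, -0.571, 1.53], [0.0, 0.0, 0.0, 1.0]]
press 0.94 [281.0, 162.0, 369.0, 396.0] 326.8 301.4 10143
grip 0.76 [317.0, 162.0, 337.0, 208.0] 327.2 186.0 582
catch_knob 0.57 [336.0, 250.0, 369.0, 296.0] 350.7 274.0 784
catch_knob 0.19 [334.0, 304.0, 355.0, 330.0] 343.4 317.1 251
catch 0.7 [338.0, 252.0, 366.0, 297.0] 350.2 274.9 591
platen 0.46 [342.0, 299.0, 352.0, 307.0] 344.2 301.0 74
platen 0.32 [428.0, 328.0, 535.0, 451.0] 481.4 3
[... 1354 characters left out ...]
.0, 210.0] 246.1 193.0 339
heel 0.61 [228.0, 150.0, 328.0, 262.0] 280.4 207.1 5249
top_piece 0.19 [217.0, 214.0, 250.0, 247.0] 233.6 231.1 830
lever 0.9 [254.0, 185.0, 326.0, 257.0] 304.6 222.9 991
spool 0.68 [235.0, 268.0, 253.0, 284.0] 243.5 272.7 169
cement 0.7 [217.0, 216.0, 248.0, 247.0] 233.2 230.8 834
shoe 0.7 [109.0, 213.0, 219.0, 281.0] 165.4 244.4 3239
awl 0.76 [300.0, 255.0, 322.0, 312.0] 310.8 277.1 350
awl 0.63 [307.0, 222.0, 326.0, 258.0] 314.8 239.8 443
brush 0.78 [347.0, 141.0, 362.0, 220.0] 353.9 186.2 894
tacks 0.66 [404.0, 179.0, 434.0, 214.0] 417.8 194.6 1012
hammer 0.91 [338.0, 222.0, 417.0, 301.0] 372.5 256.1 1048
hammer 0.44 [218.0, 214.0, 249.0, 247.0] 233.4 230.5 815
```

View pics/scene.png

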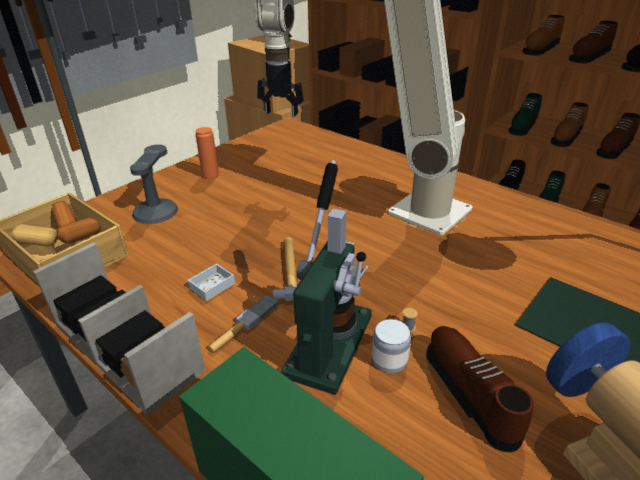

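View pics/top.png

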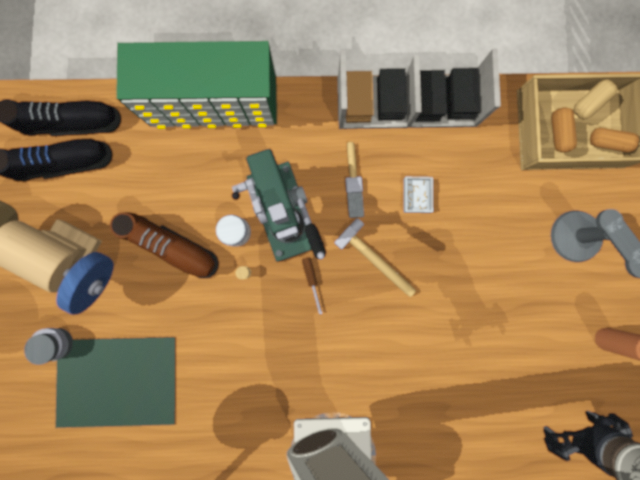

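```bash
cat >> h.py <<'E'
def lev(r,q): # point on lever r from pivot at lever angle q (press frame)
    a=np.deg2rad(50)-q; return np.array([.005-r*np.cos(a),-.05,.19+r*np.sin(a)])
def W(p,P): # press->world
    c,s=np.cos(p[2]),np.sin(p[2]); P=np.atleast_2d(P)
    return np.c_[p[0]+c*P[:,0]-s*P[:,1],p[1]+s*P[:,0]+c*P[:,1],P[:,2]]
E
python3 - <<'E'
from h import *
import pickle
D=pickle.load(open("d.pkl","rb"))
KP=np.array([lev(.176,0),[.035,.07,.279],[-.03,0,.317]])
obs={"scene":[[327.2,186],[361,257],[338,212]],"top":[[314.8,239.3],[237,195],None]}
def f(p,det=False):
    r=[]
    for n in obs:
        u=proj(D[n],W(p,KP))
        for i,o in enumerate(obs[n]):
            if o is not None: r.append(u[i]-o)
    return np.array(r) if det else np.ravel(r)
s=least_squares(f,[.6,.05,-.3],loss="soft_l1"); p=s.x
print(p,np.rad2deg(p[2])); print(f(p,True).round(1)); np.save("p.npy",p)
B=np.array([[sx*.12,sy*.06,0] for sx,sy in((-1,-1),(1,-1),(1,1),(-1,1))])
H=np.array([[x,y,.235] for x,y in((-.072,-.03),(.12,-.03),(.12,.03),(-.072,.03))])
out=[]
for n,(x,y,w,h) in {"scene":(250,150,160,260),"top":(200,130,160,150)}.items():
    im=cv2.imread(f"pics/{n}.png"); k=2 if n=="scene" else 3
    im=cv2.resize(im[y:y+h,x:x+w],None,fx=k,fy=k,interpolation=cv2.INTER_CUBIC)
    g=lambda P:np.int32(np.round((proj(D[n],W(p,P))-[x,y])*k))
    cv2.polylines(im,[g(B)],True,(0,255,255),1);cv2.polylines(im,[g(H)],True,(255,0,255),1)
    for q in g(np.r_[KP,[lev(.13,0)],[lev(.222,0)],[lev(0,0)]]): cv2.circle(im,tuple(map(int,q)),2,(0,0,255),-1)
    out.append(im)
h=max(i.shape[0] for i in out)
cv2.imwrite("pics/ov.png",np.hstack([cv2.copyMakeBorder(i,0,h-i.shape[0],0,0,cv2.BORDER_CONSTANT) for i in out]))
print("grip,knob,pivot,hinge",W(p,[lev(.17,0),lev(.17,1.1),KP[1],lev(0,0),[.06,.07,.221]]).round(3))
E
```

```text
[0.62068441 0.11442167 0.32712702] 18.742997391703213
[[ 0.  -0.2]
 [ 0.  -0.6]
 [-1.   0.8]
 [ 0.2  0.6]
 [-1.5 -0.2]]
grip,knob,pivot,hinge [[0.538 0.034 0.32 ]
 [0.485 0.015 0.152]
 [0.631 0.192 0.279]
 [0.641 0.069 0.19 ]
 [0.655 0.2   0.221]]
```

View pics/ov.png

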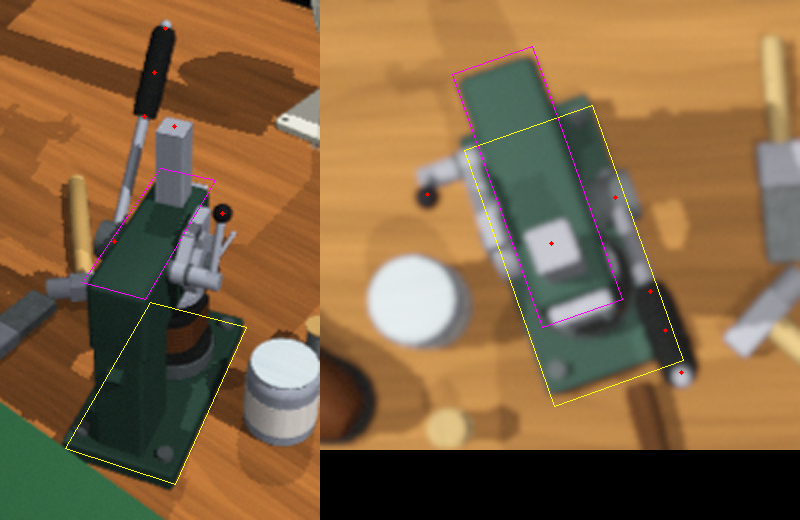

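The scene picture shows the press with the ball at (361,257) and the grip at (327,186). In the top view the ball is at (237,195), and the fitted press pose reprojects to within 1.5 px. The tool is already aligned with the press yaw, about 18.7°.

>>> drive_tool([
  [[18, 27, 25], [0, 0, 0], 0],
  [[18, 27, 25], [0, 0, 0], 0],
  [[18, 27, 25], [0, 0, 0], 0],
  [[18, 27, 25], [0, 0, 0], 0],
  [[18, 27, 25], [0, 0, 0], 0],
  [[18, 27, 25], [0, 0, 0], 0],
  [[18, 27, 25], [0, 0, 0], 0],
  [[18, 27, 25], [0, 0, 0], 0],
])

```text
clock: 2.27
eef_pos: [0.2982, -0.2582, 0.4328]
tool_rot: [0.988, 0.156, 0.0, 0.0]
ft_force: [1.9, -0.4, 0.2]
grip_width: 0.0002
grasp_force: 0.0
```

>>> drive_tool([
  [[22, 33, 0], [0, 0, 0], 0],
  [[22, 33, 0], [0, 0, 0], 0],
  [[22, 33, 0], [0, 0, 0], 0],
  [[22, 33, 0], [0, 0, 0], 0],
  [[22, 33, 0], [0, 0, 0], 0],
  [[22, 33, 0], [0, 0, 0], 0],
  [[22, 33, 0], [0, 0, 0], 0],
  [[22, 33, 0], [0, 0, 0], 0],
])

```text
clock: 2.93
eef_pos: [0.4745, 0.0062, 0.4316]
tool_rot: [0.988, 0.156, 0.0, 0.0]
ft_force: [0.5, -0.2, 0.0]
grip_width: -0.0002
grasp_force: 0.0
```

>>> drive_tool([
  [[24, 33, 0], [0, 0, 0], 0],
  [[24, 33, 0], [0, 0, 0], 0],
  [[24, 33, 0], [0, 0, 0], 0],
  [[24, 33, 0], [0, 0, 0], 0],
  [[24, 33, 0], [0, 0, 0], 0],
  [[2, 9, -30], [0, 0, 0], 0],
  [[0, 0, -30], [0, 0, 0], 0],
  [[0, 0, 0], [0, 0, 0], 0],
])

```text
clock: 3.6
eef_pos: [0.5919, 0.1784, 0.3567]
tool_rot: [0.988, 0.157, -0.014, 0.002]
ft_force: [-0.7, 0.2, -4.4]
grip_width: -0.0002
grasp_force: 0.0
```

Run:
```python
from h import *
o=get_obs();print(o["eef_pos"].round(4),o["tool_rot"].round(3),o["clock"])
p=np.load("p.npy");k=W(p,[.035,.07,.279])[0]
w=camera("wrist");save(w,"w1")
V=w["view"];q=V[:3,:3]@k+V[:3,3];th=np.arctan2(np.hypot(*q[:2]),q[2]);d=q[:2]/np.hypot(*q[:2])
print("pred ball px",(w["K"][0,0]*th*d+w["K"][:2,2]).round(1), "f",w["K"][0,0])
```

```text
[0.5919 0.1784 0.3567] [ 0.988  0.157 -0.014  0.002] 3.6
pred ball px [322.2 182.3] f 371.64829954431775
```

View pics/w1.png

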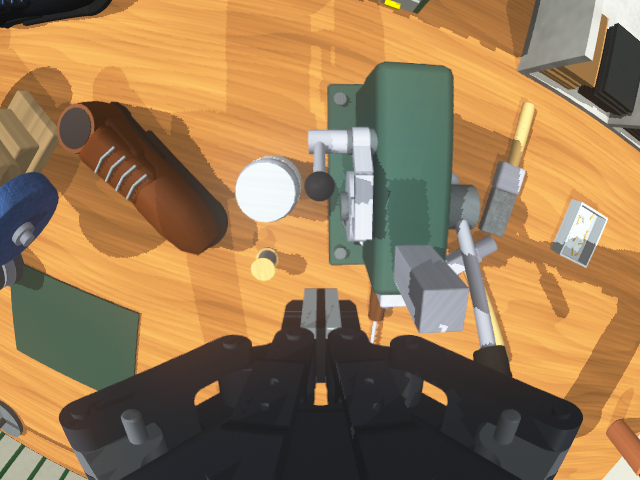

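The wrist view shows the ball at (319,186), and I predicted (322,182), so the pose holds. The fingers are lined up in front of it.

>>> drive_tool([
  [[0, 0, 0], [0, 0, 0], 0],
  [[0, 0, -30], [0, 0, 0], 0],
  [[0, 0, -30], [0, 0, 0], 0],
  [[0, 0, -30], [0, 0, 0], 0],
  [[0, 0, 0], [0, 0, 0], 0],
  [[0, 0, 0], [0, 0, 0], 0],
])

```text
clock: 4.15
eef_pos: [0.5964, 0.1777, 0.2853]
tool_rot: [0.988, 0.155, 0.002, -0.0]
ft_force: [0.7, -0.3, 0.7]
grip_width: 0.0001
grasp_force: 0.0
```

>>> drive_tool([
  [[0, 0, -25], [0, 0, 0], 0],
  [[0, 0, 0], [0, 0, 0], 0],
  [[9, 3, 0], [0, 0, 0], 0],
  [[9, 3, 0], [0, 0, 0], 0],
  [[9, 3, 0], [0, 0, 0], 0],
  [[9, 3, 0], [0, 0, 0], 0],
  [[9, 3, 0], [0, 0, 0], 0],
  [[0, 0, 0], [0, 0, 0], 0],
])

```text
clock: 4.82
eef_pos: [0.6439, 0.194, 0.2608]
tool_rot: [0.988, 0.156, 0.004, -0.001]
ft_force: [-1.1, -0.2, 0.2]
grip_width: 0.0001
grasp_force: 0.0
```

>>> drive_tool([
  [[9, 3, 0], [0, 0, 0], 0],
  [[9, 3, 0], [0, 0, 0], 0],
  [[9, 3, 0], [0, 0, 0], 0],
  [[9, 3, 0], [0, 0, 0], 0],
  [[0, 0, 0], [0, 0, 0], 0],
  [[0, 0, 0], [0, 0, 0], 0],
])

```text
clock: 5.32
eef_pos: [0.6775, 0.2053, 0.2585]
tool_rot: [0.988, 0.156, 0.002, -0.0]
ft_force: [0.0, -0.2, -0.3]
grip_width: -0.0001
grasp_force: 0.0
```

Run:
```python
from h import *
o=get_obs();print(o["eef_pos"].round(4),o["ft_force"].round(1),o["clock"])
w=camera("wrist");s=camera("scene")
a=w["image"][60:320,200:520];b=s["image"][200:330,290:410]
a=cv2.resize(a,(400,325));b=cv2.resize(b,(300,325),interpolation=cv2.INTER_CUBIC)
save(dict(image=np.hstack([a,b])),"w2")
```

```text
[0.6775 0.2053 0.2585] [ 0.  -0.2 -0.3] 5.3167
```

View pics/w2.png

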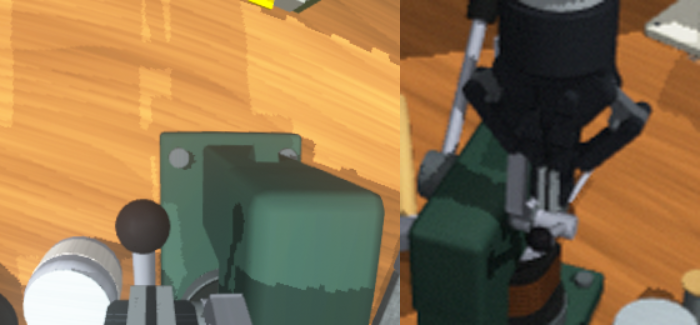

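The ball now lies well back behind the fingers, at (142,226) in the crop, so the catch is flipped. Next I lift clear and go above the grip.

>>> drive_tool([
  [[0, 0, 36], [0, 0, 0], 0],
  [[0, 0, 36], [0, 0, 0], 0],
  [[0, 0, 36], [0, 0, 0], 0],
  [[0, 0, 36], [0, 0, 0], 0],
  [[0, 0, 36], [0, 0, 0], 0],
  [[0, 0, 10], [0, 0, 0], 0.4],
  [[-25, -28, 0], [0, 0, 0.7], 1],
  [[-25, -28, 0], [0, 0, 0], 1],
])

```text
clock: 6.08
eef_pos: [0.6054, 0.1507, 0.4161]
tool_rot: [0.987, 0.161, 0.02, -0.003]
ft_force: [2.0, -0.6, 1.6]
grip_width: 0.0358
grasp_force: 0.0
```

>>> drive_tool([
  [[-26, -30, 0], [0, 0, 0], 1],
  [[-26, -30, 0], [0, 0, 0], 1],
  [[-26, -30, 0], [0, 0, 0], 1],
  [[-26, -30, 0], [0, 0, 0], 1],
  [[0, 0, 0], [0, 0, 0], 1],
  [[0, 0, 0], [0, 0, 0], 1],
])

```text
clock: 6.58
eef_pos: [0.4982, 0.0277, 0.4197]
tool_rot: [0.987, 0.158, 0.021, -0.003]
ft_force: [-0.2, -0.9, 0.2]
grip_width: 0.0852
grasp_force: 0.0
```

```bash
cat >> h.py <<'E'
def wproj(w,P):
    V=w["view"];q=np.atleast_2d(P)@V[:3,:3].T+V[:3,3];r=np.hypot(q[:,0],q[:,1]);th=np.arctan2(r,q[:,2])
    return w["K"][0,0]*(th/r)[:,None]*q[:,:2]+w["K"][:2,2]
E
python3 - <<'E'
from h import *
o=get_obs();print(o["eef_pos"].round(4),o["ft_force"].round(1),o["clock"],o["tool_rot"].round(3))
p=np.load("p.npy")
w=camera("wrist")
P=W(p,[lev(.13,0),lev(.195,0),lev(.222,0)]+[[.06+.063*np.sin(a-.4066),.07,.221+.063*np.cos(a-.4066)] for a in(1.2,1.5,1.7)])
u=wproj(w,P);print(u.round(1));im=w["image"].copy()
for q in u: cv2.circle(im,tuple(int(v) for v in q.round()),3,(255,0,0),-1)
s=camera("scene");b=cv2.resize(s["image"][200:330,290:410],None,fx=2.2,fy=2.2)
print("grip",[(round(g["conf"],2),np.round(g["bbox"])) for g in silhouettes("grip",w)[:2]],[(round(g["conf"],2),np.round(g["bbox"])) for g in silhouettes("catch_knob",w)[:2]],)
im=cv2.copyMakeBorder(im,0,0,0,160,cv2.BORDER_CONSTANT); im[:b.shape[0],640:]=b[:,80:240]
save(dict(image=im),"w3")
E
```

```text
[0.4982 0.0277 0.4197] [-0.2 -0.9  0.2] 6.5833 [ 0.987  0.158  0.021 -0.003]
[[331.6 153.1]
 [334.5 219.8]
 [336.  255.7]
 [192.4 -37.6]
 [198.3 -39.8]
 [202.1 -38.2]]
grip [] [(0.66, array([ 35.,  43., 168., 171.])), (0.65, array([193.,   0., 238.,  34.]))]
```

View pics/w3.png

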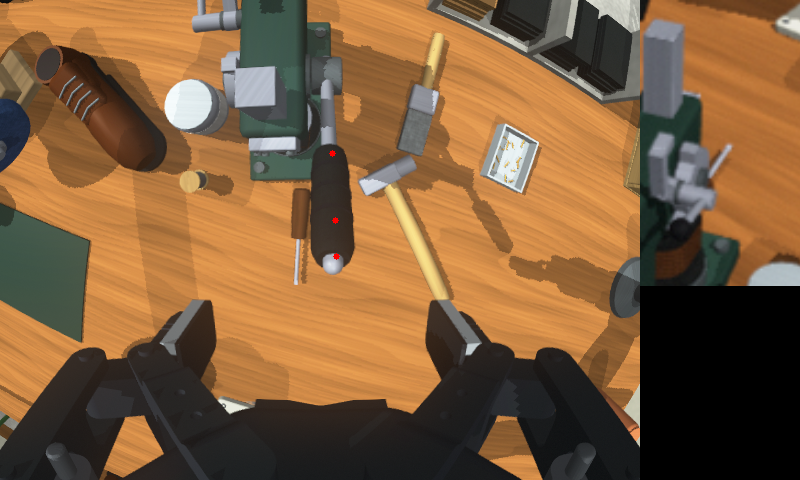

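The grip lies along the predicted line, with its end near (333,258). A short check of the catch angle from the ball's pixel at (346,304) comes first.

Run:
```python
from h import *
import pickle
D=pickle.load(open("d.pkl","rb"));p=np.load("p.npy")
for a in (0,.9,1.2,1.5,1.7): print(a,proj(D["scene"],W(p,[.06+.063*np.sin(a-.4066),.07,.221+.063*np.cos(a-.4066)])).round(1))
```

```text
0 [[361.  256.5]]
0.9 [[351.  275.7]]
1.2 [[347.9 286.2]]
1.5 [[345.5 297. ]]
1.7 [[344.5 303.9]]
```

>>> drive_tool([
  [[13, 0, 0], [-0.4, 1.2, 0], 1],
  [[12, 1, 0], [-0.3, 1.1, 0], 1],
  [[0, 0, 0], [0, 0, 0], 1],
  [[0, 0, -25], [0, 0, 0], 1],
  [[0, 0, -25], [0, 0, 0], 1],
  [[0, 0, 0], [0, 0, 0], 1],
  [[0, 0, 0], [0, 0, 0], 1],
])

```text
clock: 7.37
eef_pos: [0.5239, 0.0307, 0.3665]
tool_rot: [0.987, 0.161, -0.004, -0.0]
ft_force: [-0.3, 0.4, 0.2]
grip_width: 0.0858
grasp_force: 0.0
```

The catch is at its end stop: I saw (346,304), and 1.70 rad predicts (344.5,303.9). Now I descend and grasp.

>>> drive_tool([
  [[0, -2, -25], [0, 0, 0], 1],
  [[0, 0, -24], [0, 0, 0], 1],
  [[0, 0, 0], [0, 0, 0], 1],
  [[0, 0, 0], [0, 0, 0], 0],
  [[0, 0, 0], [0, 0, 0], 0],
  [[0, 0, 0], [0, 0, 0], 0],
  [[0, 0, 0], [0, 0, 0], 0],
  [[0, 0, 0], [0, 0, 0], 0],
])

```text
clock: 8.03
eef_pos: [0.5251, 0.0288, 0.3205]
tool_rot: [0.987, 0.16, -0.0, -0.001]
ft_force: [-8.2, 14.2, 9.8]
grip_width: 0.0254
grasp_force: 11.7
```

>>> drive_tool([
  [[0, 0, 0], [0, 0, 0], 0],
  [[0, 0, 0], [0, 0, 0], 0],
  [[0, 0, 0], [0, 0, 0], 0],
  [[0, 0, 0], [0, 0, 0], 0],
])

```text
clock: 8.37
eef_pos: [0.5249, 0.0292, 0.3208]
tool_rot: [0.987, 0.16, 0.0, -0.001]
ft_force: [-1.2, 4.1, 6.5]
grip_width: 0.024
grasp_force: 58.8
```

Run:
```python
from h import *
o=get_obs();print(o["eef_pos"].round(4),o["ft_force"].round(1),o["ft_torque"].round(2),o["joint_pos"].round(2))
p=np.load("p.npy");s=camera("scene");w=camera("wrist")
save(dict(image=np.hstack([cv2.resize(s["image"][110:330,250:400],(380,557))[:480],w["image"][:,110:530]])),"g1")
t=o["eef_pos"]; g=t+R.from_quat(o["tool_rot"]).as_matrix()[:,2]*-.021
c,sn=np.cos(p[2]),np.sin(p[2]);d=g-[p[0],p[1],0];L=np.array([c*d[0]+sn*d[1],-sn*d[0]+c*d[1],d[2]])
v=L-[.005,-.05,.19];r=np.hypot(v[0],v[2]);a0=np.arctan2(v[2],-v[0]);print("press frame",L.round(4),"r",r,"ang",np.rad2deg(a0))
prev=None
for q in np.arange(0,1.2,.1):
    x=np.array([.005-r*np.cos(a0-q),L[1],.19+r*np.sin(a0-q)]);wp=W(p,x)[0]
    if prev is not None: print(round(q,1),((wp-prev)*1000).round(1))
    prev=wp
```

```text
[0.5249 0.0292 0.3208] [-1.2  4.1  6.5] [0.72 0.33 0.04] [0.05 0.28 0.28 1.58 0.   2.87]
press frame [-0.1181 -0.05    0.3418] r 0.19538680498361416 ang 50.95752581613032
0.1 [-13.8  -4.7 -13. ]
0.2 [-12.5  -4.2 -14.4]
0.3 [-11.   -3.7 -15.7]
0.4 [ -9.5  -3.2 -16.8]
0.5 [ -7.9  -2.7 -17.7]
0.6 [ -6.2  -2.1 -18.4]
0.7 [ -4.4  -1.5 -19. ]
0.8 [ -2.6  -0.9 -19.3]
0.9 [ -0.7  -0.2 -19.5]
1.0 [  1.1   0.4 -19.5]
1.1 [  3.    1.  -19.3]
```

View pics/g1.png

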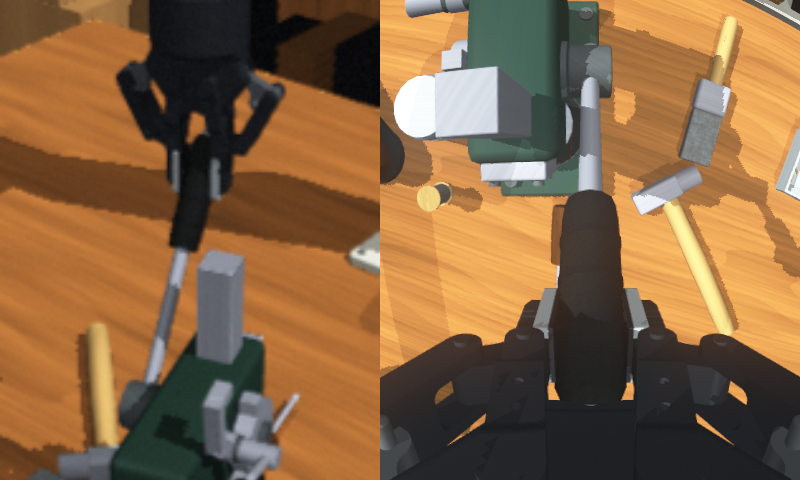

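The left half shows the fingers straddling the sleeve, and the right half shows it centred between the pads. The grasp is good, so I pull down slowly along the arc.

>>> drive_tool([
  [[-4.6, -1.6, -4.3], [0, 0, 0], 0],
  [[-4.6, -1.6, -4.3], [0, 0, 0], 0],
  [[-4.6, -1.5, -4.4], [0, 0, 0], 0],
  [[-4.2, -1.4, -4.8], [0, 0, 0], 0],
  [[-4.2, -1.4, -4.8], [0, 0, 0], 0],
  [[-4.1, -1.4, -4.8], [0, 0, 0], 0],
])

```text
clock: 8.97
eef_pos: [0.5004, 0.0209, 0.2948]
tool_rot: [0.987, 0.161, 0.003, -0.001]
ft_force: [-0.2, 5.2, 8.3]
grip_width: 0.0243
grasp_force: 58.3
```

>>> drive_tool([
  [[-3.7, -1.2, -5.2], [0, 0, 0], 0],
  [[-3.7, -1.2, -5.2], [0, 0, 0], 0],
  [[-3.6, -1.3, -5.3], [0, 0, 0], 0],
  [[-3.2, -1.1, -5.6], [0, 0, 0], 0],
  [[-3.2, -1.1, -5.6], [0, 0, 0], 0],
  [[-3.1, -1, -5.6], [0, 0, 0], 0],
])

```text
clock: 9.47
eef_pos: [0.4794, 0.0138, 0.2618]
tool_rot: [0.987, 0.16, 0.002, -0.001]
ft_force: [-1.3, 3.8, 8.4]
grip_width: 0.0247
grasp_force: 58.3
```

>>> drive_tool([
  [[-2.7, -0.9, -5.9], [0, 0, 0], 0],
  [[-2.6, -0.9, -5.9], [0, 0, 0], 0],
  [[-2.6, -0.9, -5.9], [0, 0, 0], 0],
  [[-2.1, -0.7, -6.1], [0, 0, 0], 0],
  [[-2.1, -0.7, -6.1], [0, 0, 0], 0],
  [[-2, -0.7, -6.2], [0, 0, 0], 0],
])

```text
clock: 9.97
eef_pos: [0.4653, 0.009, 0.2254]
tool_rot: [0.987, 0.16, 0.002, -0.001]
ft_force: [-1.5, 5.0, 8.8]
grip_width: 0.0244
grasp_force: 58.3
```

>>> drive_tool([
  [[-1.5, -0.5, -6.3], [0, 0, 0], 0],
  [[-1.5, -0.5, -6.3], [0, 0, 0], 0],
  [[-1.4, -0.5, -6.4], [0, 0, 0], 0],
  [[-0.9, -0.3, -6.4], [0, 0, 0], 0],
  [[-0.9, -0.3, -6.4], [0, 0, 0], 0],
  [[-0.8, -0.3, -6.5], [0, 0, 0], 0],
])

```text
clock: 10.47
eef_pos: [0.4583, 0.0066, 0.1868]
tool_rot: [0.987, 0.161, 0.001, -0.001]
ft_force: [-2.5, 5.1, 9.0]
grip_width: 0.0243
grasp_force: 58.6
```

>>> drive_tool([
  [[-0.2, -0.1, -5], [0, 0, 0], 0],
  [[-0.2, -0.1, -5], [0, 0, 0], 0],
  [[-0.2, 0, -5], [0, 0, 0], 0],
  [[-0.1, 0, -4.5], [0, 0, 0], 0],
  [[0.2, 0.1, -5], [0, 0, 0], 0],
  [[0.3, 0.1, -5], [0, 0, 0], 0],
  [[0.3, 0.1, -4.5], [0, 0, 0], 0],
])

```text
clock: 11.05
eef_pos: [0.4583, 0.0066, 0.1532]
tool_rot: [0.987, 0.16, 0.001, -0.001]
ft_force: [-4.7, 3.8, 14.8]
grip_width: 0.0239
grasp_force: 60.2
```

>>> drive_tool([
  [[0.4, 0.1, -4], [0, 0, 0], 0],
  [[0.5, 0.2, -4], [0, 0, 0], 0],
  [[0.6, 0.2, -4], [0, 0, 0], 0],
  [[0.6, 0.2, -4], [0, 0, 0], 0],
  [[0.5, 0.1, -3], [0, 0, 0], 0],
  [[0, 0, 0], [0, 0, 0], 0],
])

```text
clock: 11.55
eef_pos: [0.4607, 0.0075, 0.1341]
tool_rot: [0.987, 0.161, 0.001, -0.001]
ft_force: [-5.2, 4.2, 16.5]
grip_width: 0.0244
grasp_force: 61.8
```

>>> drive_tool([
  [[0.4, 0.1, -2], [0, 0, 0], 0],
  [[0.4, 0.1, -2], [0, 0, 0], 0],
  [[0.4, 0.1, -2], [0, 0, 0], 0],
  [[0, 0, 0], [0, 0, 0], 0],
])

```text
clock: 11.88
eef_pos: [0.4618, 0.0078, 0.1284]
tool_rot: [0.987, 0.161, 0.001, -0.001]
ft_force: [-5.8, 5.1, 15.9]
grip_width: 0.0241
grasp_force: 62.3
```

Not yet clearly on the stop, so I continue until the force rises.

>>> drive_tool([
  [[0.4, 0.1, -2], [0, 0, 0], 0],
  [[0.4, 0.1, -2], [0, 0, 0], 0],
  [[0, 0, 0], [0, 0, 0], 0],
])

```text
clock: 12.13
eef_pos: [0.4625, 0.008, 0.1254]
tool_rot: [0.987, 0.161, 0.001, -0.001]
ft_force: [-9.4, 4.9, 21.7]
grip_width: 0.0243
grasp_force: 63.4
```

>>> drive_tool([
  [[0.3, 0.1, -2], [0, 0, 0], 0],
  [[0, 0, 0], [0, 0, 0], 0],
  [[0, 0, 0], [0, 0, 0], 0],
])

```text
clock: 12.38
eef_pos: [0.4627, 0.0081, 0.1248]
tool_rot: [0.987, 0.161, 0.001, -0.001]
ft_force: [-13.6, 3.8, 31.2]
grip_width: 0.0242
grasp_force: 64.6
```

It is on the stop: the force rose to about 31 N with no further travel. Now I hold.

>>> drive_tool([
  [[0, 0, 0], [0, 0, 0], 0],
  [[0, 0, 0], [0, 0, 0], 0],
  [[0, 0, 0], [0, 0, 0], 0],
  [[0, 0, 0], [0, 0, 0], 0],
  [[0, 0, 0], [0, 0, 0], 0],
  [[0, 0, 0], [0, 0, 0], 0],
  [[0, 0, 0], [0, 0, 0], 0],
  [[0, 0, 0], [0, 0, 0], 0],
])

```text
clock: 13.05
eef_pos: [0.4627, 0.0081, 0.1248]
tool_rot: [0.987, 0.161, 0.001, -0.001]
ft_force: [-11.4, 4.2, 30.9]
grip_width: 0.0237
grasp_force: 64.6
```

>>> drive_tool([
  [[0, 0, 0], [0, 0, 0], 0],
  [[0, 0, 0], [0, 0, 0], 0],
  [[0, 0, 0], [0, 0, 0], 0],
  [[0, 0, 0], [0, 0, 0], 0],
  [[0, 0, 0], [0, 0, 0], 0],
  [[0, 0, 0], [0, 0, 0], 0],
  [[0, 0, 0], [0, 0, 0], 0],
  [[0, 0, 0], [0, 0, 0], 0],
])

```text
clock: 13.72
eef_pos: [0.4627, 0.0081, 0.1248]
tool_rot: [0.987, 0.161, 0.001, -0.001]
ft_force: [-12.2, 4.7, 31.6]
grip_width: 0.0245
grasp_force: 64.6
```

>>> drive_tool([
  [[0, 0, 0], [0, 0, 0], 0],
  [[0, 0, 0], [0, 0, 0], 0],
  [[0, 0, 0], [0, 0, 0], 0],
  [[0, 0, 0], [0, 0, 0], 0],
  [[0, 0, 0], [0, 0, 0], 0],
  [[0, 0, 0], [0, 0, 0], 0],
  [[0, 0, 0], [0, 0, 0], 0],
  [[0, 0, 0], [0, 0, 0], 0],
])

```text
clock: 14.38
eef_pos: [0.4627, 0.0081, 0.1248]
tool_rot: [0.987, 0.161, 0.001, -0.001]
ft_force: [-12.6, 3.8, 32.3]
grip_width: 0.0242
grasp_force: 64.6
```

>>> drive_tool([
  [[0, 0, 0], [0, 0, 0], 0],
  [[0, 0, 0], [0, 0, 0], 0],
  [[0, 0, 0], [0, 0, 0], 0],
  [[0, 0, 0], [0, 0, 0], 0],
  [[0, 0, 0], [0, 0, 0], 0],
  [[0, 0, 0], [0, 0, 0], 0],
  [[0, 0, 0], [0, 0, 0], 0],
  [[0, 0, 0], [0, 0, 0], 0],
])

```text
clock: 15.05
eef_pos: [0.4627, 0.0081, 0.1248]
tool_rot: [0.987, 0.161, 0.001, -0.001]
ft_force: [-12.6, 4.3, 32.2]
grip_width: 0.0243
grasp_force: 64.6
```

>>> drive_tool([
  [[0, 0, 0], [0, 0, 0], 0],
  [[0, 0, 0], [0, 0, 0], 0],
  [[0, 0, 0], [0, 0, 0], 0],
  [[0, 0, 0], [0, 0, 0], 0],
  [[0, 0, 0], [0, 0, 0], 0],
  [[0, 0, 0], [0, 0, 0], 0],
  [[0, 0, 0], [0, 0, 0], 0],
  [[0, 0, 0], [0, 0, 0], 0],
])

```text
clock: 15.72
eef_pos: [0.4627, 0.008, 0.1248]
tool_rot: [0.987, 0.161, 0.001, -0.001]
ft_force: [-12.2, 4.4, 30.6]
grip_width: 0.0244
grasp_force: 64.6
```

Run:
```python
from h import *
s=camera("scene");w=camera("wrist")
save(dict(image=np.hstack([cv2.resize(s["image"][190:400,260:410],(340,480)),w["image"][:,90:550]])),"f1")
```

```text
(no output)
```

View pics/f1.png

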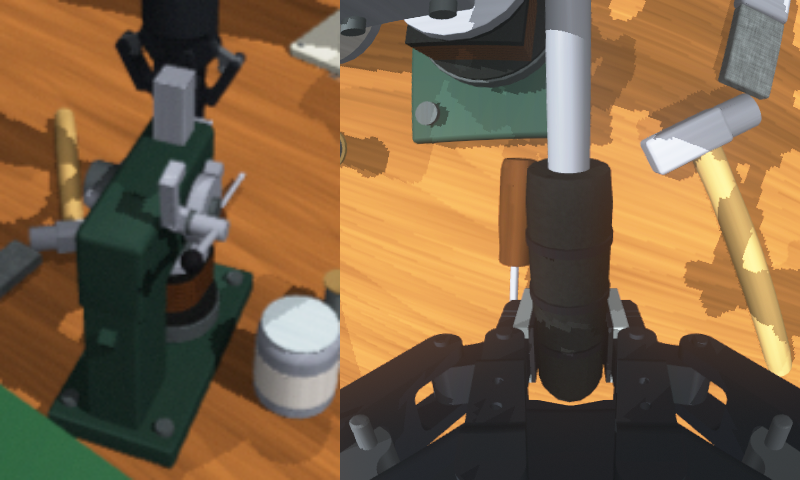

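The platen is down on the top piece, the catch lies back with its ball at (190,258), and the grip is firmly held. I'll hold a little longer, then hand in.

>>> drive_tool([
  [[0, 0, 0], [0, 0, 0], 0],
  [[0, 0, 0], [0, 0, 0], 0],
  [[0, 0, 0], [0, 0, 0], 0],
  [[0, 0, 0], [0, 0, 0], 0],
  [[0, 0, 0], [0, 0, 0], 0],
  [[0, 0, 0], [0, 0, 0], 0],
  [[0, 0, 0], [0, 0, 0], 0],
  [[0, 0, 0], [0, 0, 0], 0],
])

```text
clock: 16.48
eef_pos: [0.4627, 0.0081, 0.1248]
tool_rot: [0.987, 0.161, 0.001, -0.001]
ft_force: [-12.6, 4.5, 31.3]
grip_width: 0.0243
grasp_force: 64.6
```

>>> drive_tool([
  [[0, 0, 0], [0, 0, 0], 0],
  [[0, 0, 0], [0, 0, 0], 0],
  [[0, 0, 0], [0, 0, 0], 0],
  [[0, 0, 0], [0, 0, 0], 0],
  [[0, 0, 0], [0, 0, 0], 0],
  [[0, 0, 0], [0, 0, 0], 0],
  [[0, 0, 0], [0, 0, 0], 0],
  [[0, 0, 0], [0, 0, 0], 0],
])

```text
clock: 17.15
eef_pos: [0.4627, 0.008, 0.1248]
tool_rot: [0.987, 0.161, 0.001, -0.001]
ft_force: [-12.1, 4.7, 31.8]
grip_width: 0.0245
grasp_force: 64.6
```

```bash
python3 -c "
from workcell import *
print(job_done())"
```

```text
the job is handed in; nothing more can be done
None
```

The job is handed in at about 17 s: the catch is flipped back to its stop, and the lever was brought down smoothly by its grip to its end stop and is still held there, with the platen on the top piece; no verdict came back.

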